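# Start and seat the gear case filler plug

## Task

The grinder's gear case has been topped up and its filler plug only stands loose on the thread of the neck, not caught. Keeping it upright, press lightly and turn it backward (anticlockwise from above) by its cross bar until you feel it drop into the thread start; then screw it forward (clockwise) until its head is pulled fully home on the neck, hand-tight, and let go. Never force it against the thread, and leave the things lying around where they are.

Things in the scene. Friction and masses are not known exactly. Their poses are not given: they have to be found in the camera images.
- plug_bar (a point): Centre of the cross bar on top of the loose steel filler plug, to be grasped from above: 58 mm long (frame x), 12 mm thick (y, grasp across it), standing 8 to 37 mm above the underside of the plug's head; this point is 22 mm above that underside, on the plug's axis (z up).
- plug_head (a point): Centre of the underside of the plug's round head (68 mm across, 8 mm thick; axes as plug_bar). It stands about 13.4 mm above neck_rim at the start, lugs on the level lip of the thread; after the drop about 4 mm above it; fully home it touches the rim (0 mm).
- neck_rim (a point): Centre of the metal rim of the upright filler neck (64 mm across), 52 mm above the table; z up. A black sprung sealing ring stands 3.5 mm proud of it: the head must press it down to the rim against about 12 N, and it lifts the head again where the thread does not hold it.
- plug: The plug, about 0.18 kg; origin at its head's underside. Below the head a nose 31 mm across, 34 mm long, with three equal lugs. From its start it must turn anticlockwise 10 to 85 degrees before it drops: where the thread starts lie is not measured and varies. The gaps in the lip are 9 degrees wider than the lugs; past each gap, and clockwise along the lip, is a hard stop.
- gearcase: Fixed aluminium gear case, block 150 x 124 x 40 mm on a flange 180 x 150 x 10 mm, neck in its middle; origin under the neck at table height. The fixed right-hand thread in the neck lowers the plug 5 mm per radian clockwise, with 2 mm axial play; from the drop to home is 60 to 80 degrees. Turning takes under 0.5 N m; home, it stops hard: 0.5 to 1 N m is hand-tight.
- tub: Loose small plastic tub, 72 mm across, 71 mm high: leave alone.
- driver: Loose screwdriver, 181 mm long, lying on the table: leave alone.
- brush: Loose scrubbing brush with a wooden back, 152 mm long: leave alone.
Things that resemble listed ones, but are neither listed nor needed, are in the scene too. Leave any red look-alike of the plug alone.

How it is judged:
On the way:
1. the plug has dropped, upright, into the thread start (head less than 8 mm above the rim) (z of plug_head in the frame of neck_rim below 0.008 m and horizontal distance between plug_head and neck_rim below 0.005 m and angle between plug_head's own z axis and vertical below 0.12 rad), for 0.1 s.
At the end, for the whole second after the job is handed in: The plug is upright in the neck with the underside of its head within 1 mm of the metal rim (the sealing ring pressed flat), at rest and released (z of plug_head in the frame of neck_rim below 0.001 m and horizontal distance between plug_head and neck_rim below 0.004 m and angle between plug_head's own z axis and vertical below 0.06 rad and linear speed of plug below 0.01 m/s and angular speed of plug below 0.1 rad/s); the robot touches nothing.
It fails at once if the plug is forced against the thread or neck with more than 120 N in all (contact force between plug and gearcase above 120 N).
It fails at once if the tub is moved by more than 30 mm (distance of tub from where it was at the start of the episode above 0.03 m).
It fails at once if the screwdriver is moved by more than 30 mm (distance of driver from where it was at the start of the episode above 0.03 m).
It fails at once if the brush is moved by more than 30 mm (distance of brush from where it was at the start of the episode above 0.03 m).
It also fails if it takes over 61 s, if anything falls off the work surface, if the arm or the gripper's body presses on something with over 40 N, if the wrist force passes 120 N, or if a joint passes its speed limit or range.

## Robot

A 7-joint arm with a two-finger parallel gripper is mounted at the origin on a cart in front of the work surface, level with it; the furniture and walls round the work are solid. World frame = base frame: x ahead of the robot, y to its left, z up, the work surface at z = 0. Lengths are in m, angles in rad, forces in N, time in s.
With the tool pointing down it reaches from about 0.35 to 0.9 m from the base axis. Payload 7.2 kg.
Tool frame: the origin (TCP) lies at the very end of the fingers, on their centre line; the grasp point (between the pads) lies env.grip_depth behind it (env.grip_depth is the distance from the TCP to the grasp point, in m); y points along the fingers, x is the direction in which the jaws open and shut, and the axes are right-handed (so a half turn about y gives the same grasp; the last joint's range is limited). The gripper opens to 88 mm and grips with 3 to 60 N. Pads are 20 mm wide; open, the fingers measure 115 mm over their backs; the gripper's body (75 mm by 178 mm) begins 61 mm behind the grasp point.
Start: joints at [-1.238, 0.411, -0.013, 1.596, 0.006, 1.134, -0.082], TCP at [0.244, 0.575, 0.223] pointing down, gripper open.
Joint ranges: [-2.95, 2.95], [-0.29, 1.99], [-1.47, 1.44], [0.14, 2.54], [-1.03, 4.17], [0.13, 1.85], [-2.86, 2.86]. Speed limits (rad/s): [2.39, 2.39, 3.01, 3.01, 3.14, 3.14, 3.14].

## Interface

Orientations are given as [roll, pitch, yaw] about the fixed x, y, z axes, in that order (R = Rz(yaw) Ry(pitch) Rx(roll)).
In Python, from bench import env gives the robot as it stands.
- The arm moves only by the tool carry_out, never from a script. Its argument "plan" is one flat list of numbers, 7 for each row, row after row: the shift along the tool's x, y, z in cm, then the turn, a rotation vector about the tool's x, y, z in degrees, then the closure in counts, from 0 (fully open) to 255 (shut). In form: [dx, dy, dz, ax, ay, az, fingers, dx, dy, dz, ax, ay, az, fingers, ...]. A call has 1 to 5 rows; each row shifts and turns the commanded pose from where the row before left it, along the tool's axes as they then stand; what a row does not reach is not made up. A row lasts 1/8 s, in which the tool goes at most 62.5 mm and 10.7 degrees, less where a joint would pass 70% of its speed; a pose out of reach is approached as far as the arm can. A call is refused whole if a number of a shift passes 6.25 or a number of a turn 10.7, either way. A call with a gripper value outside its range is refused whole. The fingers move at their own pace and stop on an object; the grip force is fixed at half the most. Time passes only in rows, so rows that do not move let the fingers close. It gives the time, the measured TCP pose, the force and the opening at its end, in the units of the state.
- env.observe(): the state, without advancing time (a new reading comes with each control period).
- env.snapshot(name): name is "scene" or "top"; returns a dict with "img" (420x560x3 uint8, red, green, blue), "K" (3x3 intrinsics, pixels), "R" (3x3) and "t" (3): a world point X has camera coordinates R X + t. Camera axes: x right, y down, z forward; pixel columns grow to the right and rows downward; lengths in m; the calibration is good to about 2 mm. A picture is of the moment at which its call begins. There is no depth.
- env.hand_in(): hands the job in, once; it reports no verdict.
The state is a dict: "clock": time; "q": joint angles; "qd": joint speeds; "tau": joint torques, N m; "eef_pos": TCP position; "eef_rot": TCP orientation; "wrist_force": force on the tool from outside, world axes, zero at the start; "torque": the same for the moment, N m; "gripper_width": opening from 0.0 (shut) to 1.0 (fully open).
Only numpy, scipy, OpenCV 4.12 (cv2) and the standard library are available. Lean on these libraries where they do the work, as an engineer would, in place of code of your own. Each camera call takes 0.05 s, during which the arm holds its last target.

## Working session

There is one attempt and no reset: what is moved stays moved. The work goes in short steps, Python scripts to look and compute and a tool call to move; the robot and the scene stay as the last step left them, time stands still between calls to the robot, and variables do not carry over. Pictures are saved under pics/ and viewed, and the job is handed in when it is done.

Besides the shell and the picture viewer there is one more tool, called after ">>>" by a JSON object that holds its "api" and its "payload", one argument or row to a line. carry_out: Moves the arm, as the interface text tells. Its arguments: {"type":"object","properties":{"plan":{"type":"array"}},"required":["plan"]}

```bash
mkdir -p pics; python3 - <<'E'
from bench import env
import cv2
print(env.grip_depth); print(env.observe())
for n in("scene","top"):
    s=env.snapshot(n); cv2.imwrite(f"pics/{n}0.png",s["img"][:,:,::-1]); print(n,s["K"],s["R"],s["t"])
E
```

```text
0.0187
{'clock': 0.0, 'q': array([-1.2381774 ,  0.41186181, -0.01270631,  1.59705904,  0.00560392,
        1.13429594, -0.08220464]), 'qd': array([ 0.00060691,  0.00076983,  0.0008315 , -0.00112244, -0.00062026,
       -0.00074464, -0.00082785]), 'tau': array([ 1.20181921e-04, -5.87977159e+01,  6.41525723e-01, -2.91064578e+01,
       -5.38984628e-02,  1.85037620e-02,  1.64403568e-04]), 'eef_pos': array([0.24370117, 0.57497162, 0.22182671]), 'eef_rot': array([-1.57091508,  0.00158406,  1.1699938 ]), 'wrist_force': array([-0.40202675, -0.78274757,  0.61262063]), 'torque': array([-0.01143121, -0.05954732, -0.01294767]), 'gripper_width': 1.0021821214704998}
scene [[414.37955972   0.         272.76657168]
 [  0.         414.37955972 205.67538897]
 [  0.           0.           1.        ]] [[-0.6586865  -0.7522419  -0.01625503]
 [-0.55396022  0.49945816 -0.6660853 ]
 [ 0.50917598 -0.42973675 -0.74569843]] [0.33667219 0.4229995  0.56757802]
top [[392.26087594   0.         282.72354338]
 [  0.         392.26087594 209.55008172]
 [  0.           0.           1.        ]] [[-0.01094349 -0.999851   -0.01334966]
 [-0.98747705  0.01290739 -0.15723379]
 [ 0.15738267  0.01146179 -0.98747117]] [-0.09595497  0.56742893  0.83479093]
```

```bash
ls . pics
```

```text
.:
pics

pics:
scene0.png
top0.png
```

View pics/scene0.png

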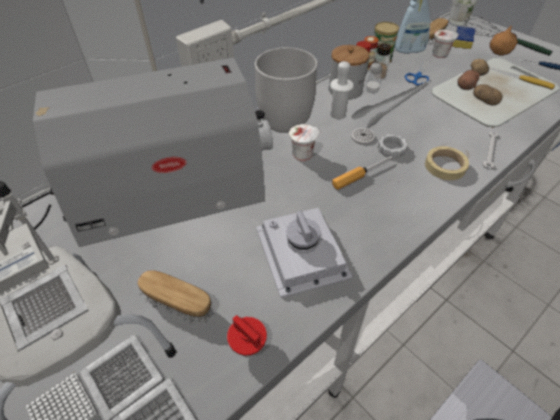

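View pics/top0.png

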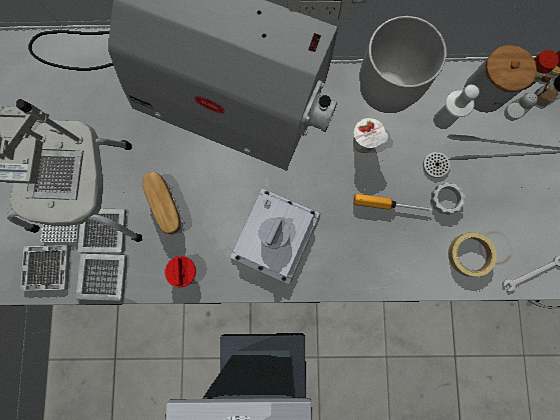

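```bash
python3 - <<'E'
import cv2,numpy as np
a=cv2.imread("pics/top0.png")[178:298,220:340]; b=cv2.imread("pics/scene0.png")[200:300,250:350]
cv2.imwrite("pics/crop0.png",np.hstack([cv2.resize(a,(400,400),interpolation=2),cv2.resize(b,(400,400),interpolation=2)]))
E
```

```text
(no output)
```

View pics/crop0.png

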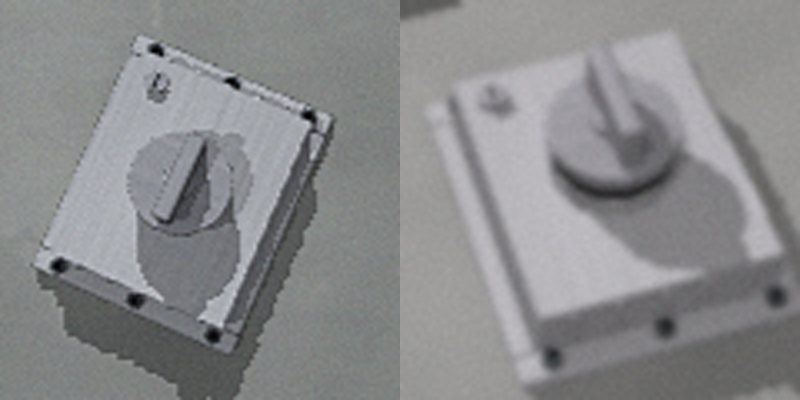

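```bash
cat > h.py <<'E'
import numpy as np,cv2
from bench import env
def back(s,uv,z):
    d=s["R"].T@np.linalg.solve(s["K"],[uv[0],uv[1],1.]); c=-s["R"].T@s["t"]
    return c+d*(z-c[2])/d[2]
def proj(s,X):
    X=np.atleast_2d(X); p=(s["K"]@(s["R"]@X.T+s["t"][:,None])).T; return p[:,:2]/p[:,2:]
def model(c,yaw,zh,s,k,off):
    out=[]
    t=np.linspace(0,2*np.pi,60)
    for z in(zh,zh+.008): out.append(np.c_[c[0]+.034*np.cos(t),c[1]+.034*np.sin(t),0*t+z])
    R=np.array([[np.cos(yaw),-np.sin(yaw)],[np.sin(yaw),np.cos(yaw)]])
    for z in (zh+.008,zh+.037):
        q=np.array([[1,1],[1,-1],[-1,-1],[-1,1],[1,1]])*[.029,.006]@R.T+c[:2]
        out.append(np.c_[q,np.full(5,z)])
    return [((proj(s,o)-off)*k).round().astype(int) for o in out]
def overlay(name,s,c,yaw,zh,x0,y0,n,fn):
    k=400/n; im=cv2.resize(s["img"][y0:y0+n,x0:x0+n,::-1].copy(),(400,400),interpolation=2)
    raw=im.copy()
    for p in model(c,yaw,zh,s,k,np.array([x0-.5+.5,y0])): cv2.polylines(im,[p.reshape(-1,1,2)],False,(0,255,0),1)
    cv2.imwrite(fn,np.hstack([raw,im]))
E
python3 - <<'E'
from h import *
T=env.snapshot("top");S=env.snapshot("scene")
f=lambda x,y:(220+x/3.3333,178+y/3.3333)
a=back(T,f(199,139),.1024);b=back(T,f(164.5,218),.1024)
print(a,b,np.linalg.norm(a-b),(a+b)/2)
print(back(T,f(180,183),.0694), back(S,(304.25,232.5),.0694))
c=(a+b)/2; yaw=np.arctan2(*(a-b)[1::-1]);print(yaw,np.degrees(yaw))
overlay("t",T,c,yaw,.0654,220,178,120,"pics/ov1.png")
overlay("s",S,c,yaw,.0654,250,190,100,"pics/ov2.png")
E
```

```text
[ 0.53564772 -0.09690313  0.1024    ] [ 0.48660528 -0.07506418  0.1024    ] 0.05368519419077902 [ 0.5111265  -0.08598366  0.1024    ]
[ 0.5114934 -0.0836827  0.0694   ] [ 0.51054171 -0.08294238  0.0694    ]
-0.4189445542806366 -24.003754810269903
```

View pics/ov1.png

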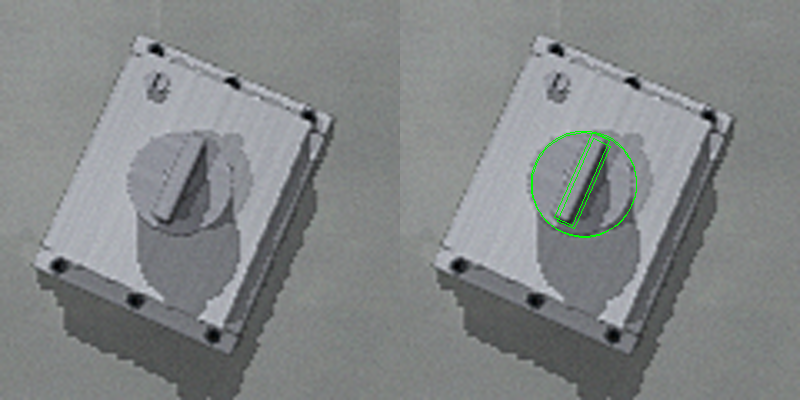

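View pics/ov2.png

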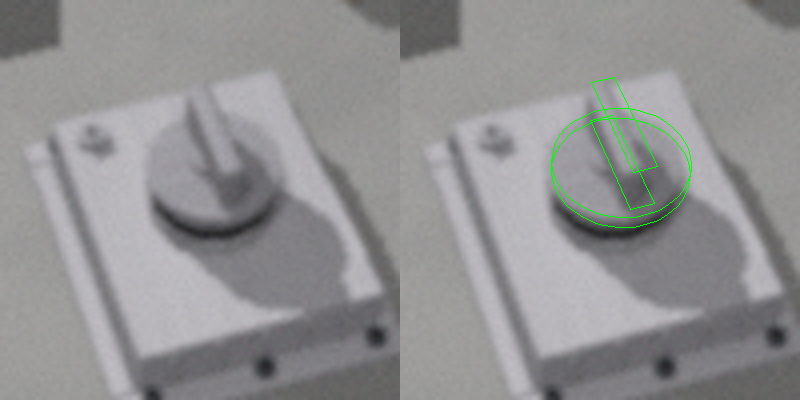

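```bash
python3 - <<'E'
from h import *
T=env.snapshot("top");S=env.snapshot("scene")
c=np.array([.5105,-.0835]);ims=[]
for yaw in(-21,):
  overlay("t",T,c,np.radians(yaw),.0654,250,205,50,"pics/a.png");ims.append(cv2.imread("pics/a.png"))
  overlay("s",S,c,np.radians(yaw),.0654,275,200,55,"pics/a.png");ims.append(cv2.imread("pics/a.png"))
cv2.imwrite("pics/ov3.png",np.vstack(ims)[:,:][::1])
im=cv2.imread("pics/ov3.png");cv2.imwrite("pics/ov3.png",cv2.resize(im,(600,600)))
E
```

```text
(no output)
```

View pics/ov3.png

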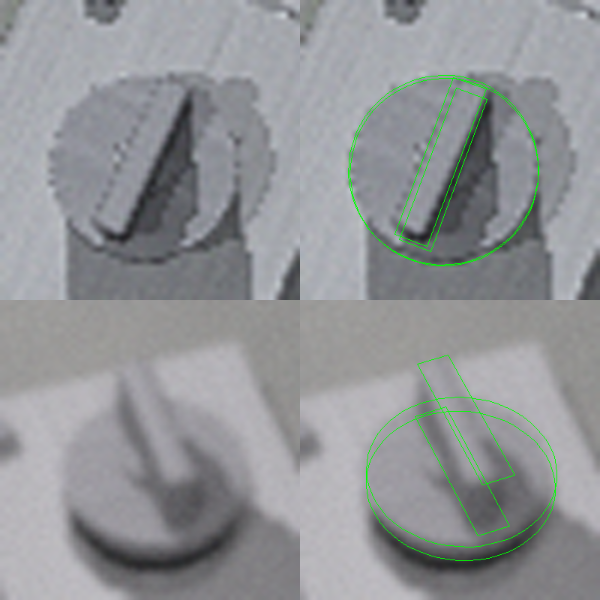

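```bash
python3 - <<'E'
from h import *
T=env.snapshot("top");S=env.snapshot("scene")
for uv in((290,165),(110,60),(100,180),(40,120),(165,230)):
  print(uv,[back(T,uv,z).round(3)[:2] for z in(.0,.1,.2,.3)])
for uv in((268,195),(78,235),(40,120),(70,380),(100,270),(20,250),(245,70)):
  print('S',uv,[back(S,uv,z).round(3)[:2] for z in(0,.1,.2,.3)])
E
```

```text
(290, 165) [array([ 0.681, -0.121]), array([ 0.653, -0.12 ]), array([ 0.626, -0.119]), array([ 0.598, -0.118])]
(110, 60) [array([0.961, 0.329]), array([0.903, 0.281]), array([0.844, 0.232]), array([0.786, 0.184])]
(100, 180) [array([0.651, 0.335]), array([0.626, 0.286]), array([0.602, 0.237]), array([0.577, 0.188])]
(40, 120) [array([0.805, 0.494]), array([0.763, 0.427]), array([0.722, 0.361]), array([0.681, 0.294])]
(165, 230) [array([0.528, 0.174]), array([0.517, 0.143]), array([0.506, 0.111]), array([0.495, 0.08 ])]
S (268, 195) [array([ 0.685, -0.137]), array([ 0.612, -0.078]), array([ 0.539, -0.018]), array([0.466, 0.041])]
S (78, 235) [array([0.872, 0.249]), array([0.773, 0.254]), array([0.674, 0.259]), array([0.575, 0.265])]
S (40, 120) [array([1.346, 0.155]), array([1.18 , 0.173]), array([1.014, 0.192]), array([0.848, 0.21 ])]
S (70, 380) [array([0.585, 0.39 ]), array([0.526, 0.375]), array([0.467, 0.36 ]), array([0.408, 0.346])]
S (100, 270) [array([0.756, 0.253]), array([0.673, 0.258]), array([0.59 , 0.263]), array([0.507, 0.267])]
S (20, 250) [array([0.917, 0.359]), array([0.811, 0.348]), array([0.706, 0.338]), array([0.6  , 0.328])]
S (245, 70) [array([ 1.158, -0.447]), array([ 1.019, -0.344]), array([ 0.879, -0.24 ]), array([ 0.74 , -0.137])]
```

>>> {"api": "carry_out", "payload": {
  "plan": [-4.1, 0, -4.2, 0, 0, 0, 0, -4.1, 0, -4.2, 0, 0, 0, 0, -4.1, 0, -4.2, 0, 0, 0, 0, -4.1, 0, -4.2, 0, 0, 0, 0, -4.1, 0, -4.2, 0, 0, 0, 0]
}}

```text
clock: 1.02
eef_pos: [0.3579, 0.303, 0.223]
eef_rot: [-1.571, -0.001, 1.17]
wrist_force: [0.9, 1.0, 0.0]
gripper_width: 0.996
```

>>> {"api": "carry_out", "payload": {
  "plan": [-4.2, 0, -4.15, 0, 0, 0, 0, -4.2, 0, -4.15, 0, 0, 0, 0, -4.2, 0, -4.15, 0, 0, 0, 0, -4.2, 0, -4.15, 0, 0, 0, 0, -4.2, 0, -4.15, 0, 0, 0, 0]
}}

```text
clock: 1.65
eef_pos: [0.467, 0.0287, 0.2231]
eef_rot: [-1.572, -0.001, 1.17]
wrist_force: [0.5, 1.3, 0.5]
gripper_width: 1.0
```

>>> {"api": "carry_out", "payload": {
  "plan": [-4.2, 0, -4.15, 0, 0, 0, 0, -4.2, 0, -4.15, 0, 0, 0, 0, 0, 0, 0, 0, 2.5, 0, 0, 0, 0, 0, 0, 0, 0, 0]
}}

```text
clock: 2.15
eef_pos: [0.5099, -0.0797, 0.2225]
eef_rot: [-1.571, 0.0, 1.125]
wrist_force: [-0.5, 0.9, -0.3]
gripper_width: 0.998
```

```bash
cat > st.py <<'E'
from h import *
c=np.array([.5105,-.083])
def st():
    o=env.observe(); r=o["eef_rot"]; p=o["eef_pos"]; psi=r[2]; d=c-p[:2]
    print("t",o["clock"],"p",p.round(4),"rot",np.degrees(r).round(2),"F",o["wrist_force"].round(1),"M",o["torque"].round(2),"w",round(o["gripper_width"],3))
    print("q",o["q"].round(2),"to c dx,dz cm",(100*(d@[np.cos(psi),np.sin(psi)])).round(2),(100*(d@[-np.sin(psi),np.cos(psi)])).round(2))
if __name__=="__main__": st()
E
python3 st.py
```

```text
t 2.15 p [ 0.5099 -0.0797  0.2225] rot [-8.998e+01  1.000e-02  6.448e+01] F [-0.5  0.9 -0.3] M [-0.01  0.03  0.02] w 0.998
q [-0.32  0.23  0.45  1.88 -0.12  1.05  1.31] to c dx,dz cm -0.27 -0.19
```

>>> {"api": "carry_out", "payload": {
  "plan": [-0.27, 2.5, -0.19, 0, 0, 0, 0, 0, 4.1, 0, 0, 0, 0, 0, 0, 4.1, 0, 0, 0, 0, 0, 0, 0, 0, 0, 0, 0, 0]
}}

```text
clock: 2.65
eef_pos: [0.5085, -0.0812, 0.1136]
eef_rot: [-1.566, 0.002, 1.129]
wrist_force: [0.5, -0.1, -0.3]
gripper_width: 1.005
```

```bash
python3 st.py; python3 - <<'E'
from h import *
T=env.snapshot("top");S=env.snapshot("scene")
a=cv2.resize(T["img"][180:300,215:335,::-1],(400,400),interpolation=2)
b=cv2.resize(S["img"][150:290,240:380,::-1],(400,400),interpolation=2)
cv2.imwrite("pics/pre.png",np.hstack([a,b]))
E
```

```text
t 2.65 p [ 0.5085 -0.0812  0.1136] rot [-89.71   0.12  64.67] F [ 0.5 -0.1 -0.3] M [-0.04 -0.04 -0.09] w 1.005
q [-0.27  0.37  0.42  1.99 -0.2   0.82  1.39] to c dx,dz cm -0.07 -0.26
```

View pics/pre.png

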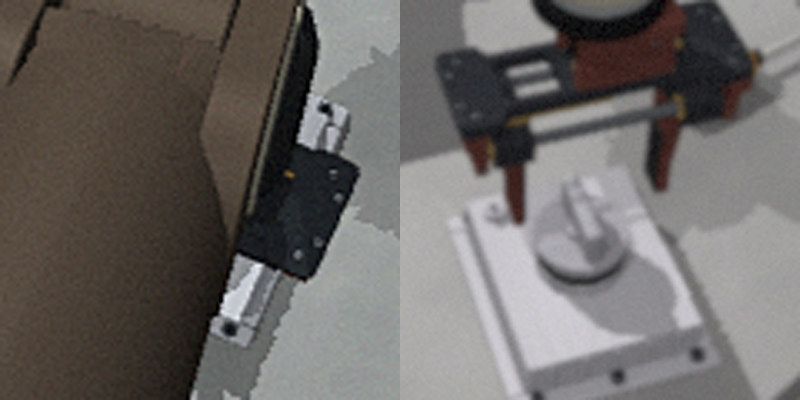

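>>> {"api": "carry_out", "payload": {
  "plan": [-0.07, 1.8, -0.25, 0, 0, 0, 0, 0, 1.75, 0, 0, 0, 0, 0, 0, 0, 0, 0, 0, 0, 0]
}}

```text
clock: 3.12
eef_pos: [0.5122, -0.0841, 0.0795]
eef_rot: [-1.57, 0.0, 1.127]
wrist_force: [-0.0, -0.7, 0.3]
gripper_width: 1.005
```

```bash
python3 st.py
```

```text
t 3.125 p [ 0.5122 -0.0841  0.0795] rot [-8.994e+01  2.000e-02  6.455e+01] F [-0.  -0.7  0.3] M [ 0.02  0.02 -0.02] w 1.005
q [-0.24  0.43  0.4   2.01 -0.24  0.74  1.43] to c dx,dz cm 0.03 0.2
```

>>> {"api": "carry_out", "payload": {
  "plan": [0, 0.05, 0.18, 0, 0, 0, 0, 0, 0, 0, 0, 0, 0, 120, 0, 0, 0, 0, 0, 0, 255, 0, 0, 0, 0, 0, 0, 255]
}}

```text
clock: 3.62
eef_pos: [0.511, -0.0834, 0.0799]
eef_rot: [-1.571, -0.0, 1.126]
wrist_force: [0.3, -0.4, -0.8]
gripper_width: 0.699
```

```bash
python3 st.py
```

```text
t 3.625 p [ 0.511  -0.0834  0.0799] rot [-9.002e+01 -2.000e-02  6.454e+01] F [ 0.3 -0.4 -0.8] M [-0.01  0.03  0.  ] w 0.699
q [-0.25  0.43  0.4   2.02 -0.24  0.74  1.43] to c dx,dz cm 0.02 0.07
```

>>> {"api": "carry_out", "payload": {
  "plan": [0, 0, 0, 0, 0, 0, 255, 0, 0, 0, 0, 0, 0, 255, 0, 0, 0, 0, 0, 0, 255, 0, 0, 0, 0, 0, 0, 255]
}}

```text
clock: 4.12
eef_pos: [0.5109, -0.0835, 0.0796]
eef_rot: [-1.571, 0.0, 1.126]
wrist_force: [0.3, -0.1, -0.1]
gripper_width: 0.243
```

```bash
python3 st.py
```

```text
t 4.125 p [ 0.5109 -0.0835  0.0796] rot [-90.     0.    64.54] F [ 0.3 -0.1 -0.1] M [-0.03  0.01  0.01] w 0.243
q [-0.25  0.43  0.4   2.02 -0.24  0.74  1.43] to c dx,dz cm 0.03 0.05
```

>>> {"api": "carry_out", "payload": {
  "plan": [0, 0, 0, 0, 0, 0, 255, 0, 0, 0, 0, 0, 0, 255, 0, 0, 0, 0, 0, 0, 255]
}}

```text
clock: 4.5
eef_pos: [0.5109, -0.0834, 0.0796]
eef_rot: [-1.571, -0.0, 1.126]
wrist_force: [-0.0, -0.1, -1.1]
gripper_width: 0.137
```

```bash
python3 st.py
```

```text
t 4.5 p [ 0.5109 -0.0834  0.0796] rot [-90.    -0.    64.54] F [-0.  -0.1 -1.1] M [ 0.06 -0.13 -0.05] w 0.137
q [-0.25  0.43  0.4   2.02 -0.24  0.74  1.43] to c dx,dz cm 0.02 0.05
```

>>> {"api": "carry_out", "payload": {
  "plan": [0, 0.15, 0, 0, 0, 0, 255, 0, 0, 0, 0, 0, 0, 255]
}}

```text
clock: 4.75
eef_pos: [0.5111, -0.0834, 0.0791]
eef_rot: [-1.571, -0.001, 1.126]
wrist_force: [-4.0, 0.8, 12.0]
gripper_width: 0.135
```

```bash
python3 st.py
```

```text
t 4.75 p [ 0.5111 -0.0834  0.0791] rot [-9.001e+01 -5.000e-02  6.453e+01] F [-4.   0.8 12. ] M [ 0.25  0.9  -0.02] w 0.135
q [-0.24  0.43  0.4   2.02 -0.24  0.74  1.43] to c dx,dz cm 0.01 0.07
```

>>> {"api": "carry_out", "payload": {
  "plan": [0, 0, 0, 0, -4, 0, 255, 0, 0, 0, 0, -4, 0, 255]
}}

```text
clock: 5.0
eef_pos: [0.5112, -0.0842, 0.0791]
eef_rot: [-1.572, -0.0, 1.267]
wrist_force: [-3.6, -1.9, 10.7]
gripper_width: 0.135
```

```bash
python3 st.py
```

```text
t 5.0 p [ 0.5112 -0.0842  0.0791] rot [-90.06  -0.    72.61] F [-3.6 -1.9 10.7] M [-0.4   0.68 -0.18] w 0.135
q [-0.22  0.42  0.36  2.02 -0.22  0.74  1.55] to c dx,dz cm 0.09 0.1
```

>>> {"api": "carry_out", "payload": {
  "plan": [0, 0, 0, 0, -4, 0, 255, 0, 0, 0, 0, -4, 0, 255]
}}

```text
clock: 5.25
eef_pos: [0.5114, -0.0846, 0.0792]
eef_rot: [-1.572, 0.0, 1.407]
wrist_force: [-1.4, -1.6, 8.7]
gripper_width: 0.133
```

>>> {"api": "carry_out", "payload": {
  "plan": [0, 0, 0, 0, -3, 0, 255, 0, 0, 0, 0, -3, 0, 255]
}}

```text
clock: 5.5
eef_pos: [0.5117, -0.0847, 0.0792]
eef_rot: [-1.573, 0.001, 1.511]
wrist_force: [-1.5, -1.9, 8.0]
gripper_width: 0.132
```

```bash
python3 st.py
```

```text
t 5.5 p [ 0.5117 -0.0847  0.0792] rot [-9.012e+01  4.000e-02  8.656e+01] F [-1.5 -1.9  8. ] M [-0.6   0.26 -0.11] w 0.132
q [-0.17  0.42  0.3   2.01 -0.18  0.73  1.75] to c dx,dz cm 0.16 0.13
```

>>> {"api": "carry_out", "payload": {
  "plan": [0, 0, 0, 0, -3, 0, 255, 0, 0, 0, 0, -3, 0, 255]
}}

```text
clock: 5.75
eef_pos: [0.5119, -0.0846, 0.0792]
eef_rot: [-1.573, 0.001, 1.616]
wrist_force: [-0.2, -2.9, 7.9]
gripper_width: 0.132
```

>>> {"api": "carry_out", "payload": {
  "plan": [0, 0, 0, 0, -3, 0, 255, 0, 0, 0, 0, -3, 0, 255]
}}

```text
clock: 6.0
eef_pos: [0.5121, -0.0846, 0.0792]
eef_rot: [-1.573, 0.001, 1.72]
wrist_force: [-0.3, -2.0, 6.9]
gripper_width: 0.135
```

```bash
python3 st.py
```

```text
t 6.0 p [ 0.5121 -0.0846  0.0792] rot [-9.015e+01  8.000e-02  9.857e+01] F [-0.3 -2.   6.9] M [-0.59 -0.05 -0.13] w 0.135
q [-0.13  0.41  0.25  2.01 -0.15  0.73  1.93] to c dx,dz cm 0.18 0.13
```

>>> {"api": "carry_out", "payload": {
  "plan": [0, 0.04, 0, 0, -3, 0, 255, 0, 0, 0, 0, -3, 0, 255]
}}

```text
clock: 6.25
eef_pos: [0.5125, -0.0847, 0.0792]
eef_rot: [-1.574, 0.002, 1.825]
wrist_force: [0.6, -3.5, 9.6]
gripper_width: 0.135
```

>>> {"api": "carry_out", "payload": {
  "plan": [0, 0, 0, 0, -3, 0, 255, 0, 0, 0, 0, -3, 0, 255]
}}

```text
clock: 6.5
eef_pos: [0.5127, -0.0847, 0.0792]
eef_rot: [-1.574, 0.002, 1.93]
wrist_force: [0.4, -2.1, 8.2]
gripper_width: 0.137
```

```bash
python3 st.py
```

```text
t 6.5 p [ 0.5127 -0.0847  0.0792] rot [-90.2    0.14 110.56] F [ 0.4 -2.1  8.2] M [-0.45 -0.26 -0.2 ] w 0.137
q [-0.08  0.41  0.19  2.01 -0.12  0.73  2.11] to c dx,dz cm 0.23 0.15
```

>>> {"api": "carry_out", "payload": {
  "plan": [0, 0.02, 0, 0, -3, 0, 255, 0, 0, 0, 0, -3, 0, 255]
}}

```text
clock: 6.75
eef_pos: [0.5129, -0.0847, 0.0791]
eef_rot: [-1.574, 0.003, 2.034]
wrist_force: [0.2, -2.2, 10.7]
gripper_width: 0.133
```

>>> {"api": "carry_out", "payload": {
  "plan": [0, 0, 0, 0, -3, 0, 255, 0, 0, 0, 0, -3, 0, 255]
}}

```text
clock: 7.0
eef_pos: [0.513, -0.0848, 0.0791]
eef_rot: [-1.574, 0.004, 2.139]
wrist_force: [0.6, -2.2, 9.7]
gripper_width: 0.138
```

```bash
python3 st.py
```

```text
t 7.0 p [ 0.513  -0.0848  0.0791] rot [-90.19   0.21 122.56] F [ 0.6 -2.2  9.7] M [-0.61 -0.26 -0.18] w 0.138
q [-0.04  0.41  0.14  2.   -0.08  0.73  2.29] to c dx,dz cm 0.29 0.11
```

>>> {"api": "carry_out", "payload": {
  "plan": [0, 0, 0, 0, -3, 0, 255, 0, 0, 0, 0, -3, 0, 255]
}}

```text
clock: 7.25
eef_pos: [0.5131, -0.0848, 0.0792]
eef_rot: [-1.574, 0.004, 2.244]
wrist_force: [1.4, -2.1, 9.3]
gripper_width: 0.135
```

>>> {"api": "carry_out", "payload": {
  "plan": [0, 0.02, 0, 0, -3, 0, 255, 0, 0, 0, 0, -3, 0, 255]
}}

```text
clock: 7.5
eef_pos: [0.5134, -0.0851, 0.0792]
eef_rot: [-1.574, 0.005, 2.348]
wrist_force: [1.6, -4.5, 9.8]
gripper_width: 0.136
```

```bash
python3 st.py
```

```text
t 7.5 p [ 0.5134 -0.0851  0.0792] rot [-90.16   0.29 134.54] F [ 1.6 -4.5  9.8] M [-0.96 -0.46 -0.19] w 0.136
q [-0.    0.41  0.09  2.   -0.05  0.73  2.47] to c dx,dz cm 0.36 0.06
```

>>> {"api": "carry_out", "payload": {
  "plan": [0, 0, 0, 0, -3, 0, 255, 0, 0, 0, 0, -3, 0, 255]
}}

```text
clock: 7.75
eef_pos: [0.5135, -0.0851, 0.0791]
eef_rot: [-1.573, 0.005, 2.453]
wrist_force: [2.0, -2.7, 8.1]
gripper_width: 0.136
```

```bash
python3 st.py;  python3 - <<'E'
from h import *
S=env.snapshot("scene")
cv2.imwrite("pics/m1.png",cv2.resize(S["img"][170:270,250:350,::-1],(500,500),interpolation=2))
E
```

```text
t 7.75 p [ 0.5135 -0.0851  0.0791] rot [-90.14   0.31 140.54] F [ 2.  -2.7  8.1] M [-0.6  -0.5  -0.16] w 0.136
q [ 0.02  0.41  0.06  2.   -0.04  0.73  2.56] to c dx,dz cm 0.36 0.03
```

View pics/m1.png

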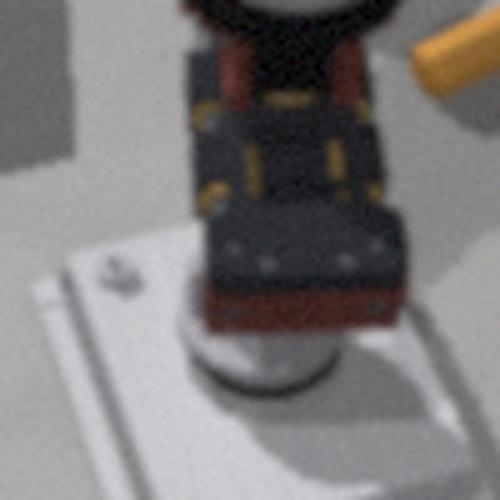

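The picture shows the hand over the plug (head at crop 265,345), plug upright and still high on its lip. 76° turned; continuing.

>>> {"api": "carry_out", "payload": {
  "plan": [0, 0.02, 0, 0, -3, 0, 255, 0, 0, 0, 0, 0, 0, 255]
}}

```text
clock: 8.05
eef_pos: [0.5128, -0.0846, 0.0784]
eef_rot: [-1.572, 0.004, 2.505]
wrist_force: [1.3, -1.9, 6.1]
gripper_width: 0.136
```

>>> {"api": "carry_out", "payload": {
  "plan": [0, 0, 0, 0, -3, 0, 255, 0, 0, 0, 0, 0, 0, 255]
}}

```text
clock: 8.3
eef_pos: [0.5124, -0.0849, 0.0781]
eef_rot: [-1.572, 0.004, 2.556]
wrist_force: [2.4, -4.6, 4.9]
gripper_width: 0.135
```

```bash
python3 st.py
```

```text
t 8.3 p [ 0.5124 -0.0849  0.0781] rot [-90.04   0.21 146.44] F [ 2.4 -4.6  4.9] M [-1.2  -0.68 -0.19] w 0.135
q [ 0.04  0.41  0.04  2.   -0.02  0.73  2.65] to c dx,dz cm 0.27 -0.05
```

>>> {"api": "carry_out", "payload": {
  "plan": [0, 0.15, 0, 0, 0, 0, 255, 0, 0, 0, 0, 0, 0, 255]
}}

```text
clock: 8.55
eef_pos: [0.5123, -0.0852, 0.0763]
eef_rot: [-1.571, 0.004, 2.555]
wrist_force: [2.5, -5.4, 2.9]
gripper_width: 0.131
```

```bash
python3 st.py
```

```text
t 8.55 p [ 0.5123 -0.0852  0.0763] rot [-90.02   0.21 146.39] F [ 2.5 -5.4  2.9] M [-1.44 -0.79 -0.09] w 0.131
q [ 0.04  0.41  0.04  2.   -0.02  0.72  2.65] to c dx,dz cm 0.27 -0.08
```

>>> {"api": "carry_out", "payload": {
  "plan": [-0.04, 0.3, 0.03, 0, 0, 0, 255, 0, 0, 0, 0, 0, 0, 255]
}}

```text
clock: 8.8
eef_pos: [0.5122, -0.0853, 0.0728]
eef_rot: [-1.571, 0.003, 2.555]
wrist_force: [4.0, -4.3, -1.5]
gripper_width: 0.132
```

```bash
python3 st.py
```

```text
t 8.8 p [ 0.5122 -0.0853  0.0728] rot [-90.01   0.17 146.39] F [ 4.  -4.3 -1.5] M [-1.22 -1.01 -0.15] w 0.132
q [ 0.04  0.42  0.04  2.   -0.02  0.72  2.65] to c dx,dz cm 0.28 -0.1
```

>>> {"api": "carry_out", "payload": {
  "plan": [-0.04, 0.3, 0.02, 0, 0, 0, 255, 0, 0, 0, 0, 0, 0, 255]
}}

```text
clock: 9.05
eef_pos: [0.5123, -0.0854, 0.0704]
eef_rot: [-1.571, 0.002, 2.556]
wrist_force: [0.9, -4.7, 7.2]
gripper_width: 0.134
```

```bash
python3 st.py;  python3 - <<'E'
from h import *
S=env.snapshot("scene")
cv2.imwrite("pics/m2.png",cv2.resize(S["img"][170:270,250:350,::-1],(500,500),interpolation=2))
E
```

```text
t 9.05 p [ 0.5123 -0.0854  0.0704] rot [-9.0020e+01  1.4000e-01  1.4643e+02] F [ 0.9 -4.7  7.2] M [-0.99 -0.43 -0.14] w 0.134
q [ 0.04  0.42  0.04  2.   -0.02  0.71  2.65] to c dx,dz cm 0.28 -0.1
```

View pics/m2.png

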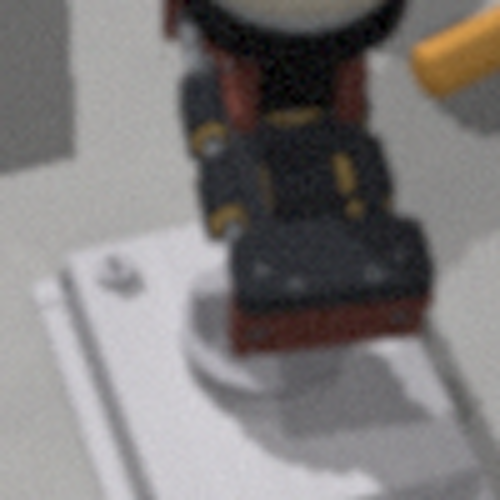

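>>> {"api": "carry_out", "payload": {
  "plan": [0, 0.03, 0, 0, 3, 0, 255, 0, 0.03, 0, 0, 3, 0, 255]
}}

```text
clock: 9.35
eef_pos: [0.5113, -0.0849, 0.0701]
eef_rot: [-1.571, 0.0, 2.45]
wrist_force: [-2.9, -2.4, 16.0]
gripper_width: 0.137
```

```bash
python3 st.py
```

```text
t 9.35 p [ 0.5113 -0.0849  0.0701] rot [-9.0000e+01  3.0000e-02  1.4037e+02] F [-2.9 -2.4 16. ] M [-0.48  0.85  0.2 ] w 0.137
q [ 0.02  0.42  0.06  2.01 -0.04  0.71  2.56] to c dx,dz cm 0.18 -0.09
```

>>> {"api": "carry_out", "payload": {
  "plan": [0, 0, 0, 0, 3, 0, 255, 0, 0, 0, 0, 3, 0, 255]
}}

```text
clock: 9.6
eef_pos: [0.511, -0.0847, 0.0697]
eef_rot: [-1.57, -0.0, 2.346]
wrist_force: [-1.6, -3.0, 10.2]
gripper_width: 0.131
```

```bash
python3 st.py
```

```text
t 9.6 p [ 0.511  -0.0847  0.0697] rot [-89.98  -0.   134.39] F [-1.6 -3.  10.2] M [-0.4   0.44  0.12] w 0.131
q [-0.    0.42  0.09  2.01 -0.06  0.71  2.47] to c dx,dz cm 0.15 -0.08
```

Engaged: it lowers as it turns. Continuing.

>>> {"api": "carry_out", "payload": {
  "plan": [0, 0.03, 0, 0, 3, 0, 255, 0, 0.03, 0, 0, 3, 0, 255, 0, 0.03, 0, 0, 3, 0, 255]
}}

```text
clock: 9.98
eef_pos: [0.5109, -0.0841, 0.0689]
eef_rot: [-1.571, -0.001, 2.189]
wrist_force: [-3.9, -0.2, 14.5]
gripper_width: 0.131
```

>>> {"api": "carry_out", "payload": {
  "plan": [0, 0.03, 0, 0, 3, 0, 255, 0, 0.03, 0, 0, 3, 0, 255, 0, 0.03, 0, 0, 3, 0, 255]
}}

```text
clock: 10.35
eef_pos: [0.5111, -0.0836, 0.0681]
eef_rot: [-1.571, -0.001, 2.032]
wrist_force: [-4.2, 0.3, 15.0]
gripper_width: 0.137
```

```bash
python3 st.py
```

```text
t 10.35 p [ 0.5111 -0.0836  0.0681] rot [-9.0010e+01 -5.0000e-02  1.1643e+02] F [-4.2  0.3 15. ] M [0.21 0.61 0.15] w 0.137
q [-0.06  0.43  0.17  2.01 -0.11  0.71  2.2 ] to c dx,dz cm 0.08 0.02
```

>>> {"api": "carry_out", "payload": {
  "plan": [0, 0.02, 0, 0, 3, 0, 255, 0, 0.03, 0, 0, 3, 0, 255, 0, 0.03, 0, 0, 3, 0, 255, 0, 0.03, 0, 0, 3, 0, 255]
}}

```text
clock: 10.85
eef_pos: [0.5117, -0.0831, 0.067]
eef_rot: [-1.572, -0.001, 1.823]
wrist_force: [-1.8, 1.5, 13.5]
gripper_width: 0.133
```

```bash
python3 st.py
```

```text
t 10.85 p [ 0.5117 -0.0831  0.067 ] rot [-9.0070e+01 -7.0000e-02  1.0446e+02] F [-1.8  1.5 13.5] M [0.48 0.18 0.17] w 0.133
q [-0.11  0.43  0.22  2.02 -0.14  0.71  2.03] to c dx,dz cm 0.04 0.11
```

>>> {"api": "carry_out", "payload": {
  "plan": [0, 0.02, 0, 0, 3, 0, 255, 0, 0.03, 0, 0, 3, 0, 255, 0, 0.03, 0, 0, 3, 0, 255, 0, 0.03, 0, 0, 3, 0, 255]
}}

```text
clock: 11.35
eef_pos: [0.5123, -0.083, 0.0662]
eef_rot: [-1.573, -0.001, 1.614]
wrist_force: [-2.0, 3.0, 17.3]
gripper_width: 0.138
```

```bash
python3 st.py
```

```text
t 11.35 p [ 0.5123 -0.083   0.0662] rot [-9.011e+01 -8.000e-02  9.249e+01] F [-2.   3.  17.3] M [0.57 0.28 0.41] w 0.138
q [-0.15  0.44  0.27  2.02 -0.18  0.71  1.85] to c dx,dz cm 0.01 0.18
```

>>> {"api": "carry_out", "payload": {
  "plan": [0, 0.02, 0, 0, 3, 0, 255, 0, 0.02, 0, 0, 2, 0, 255]
}}

```text
clock: 11.6
eef_pos: [0.5124, -0.0827, 0.0662]
eef_rot: [-1.573, -0.002, 1.528]
wrist_force: [-3.6, 3.1, 21.3]
gripper_width: 0.14
```

```bash
python3 st.py
```

```text
t 11.6 p [ 0.5124 -0.0827  0.0662] rot [-90.11  -0.11  87.55] F [-3.6  3.1 21.3] M [0.61 0.53 0.48] w 0.14
q [-0.17  0.44  0.3   2.02 -0.2   0.71  1.78] to c dx,dz cm -0.04 0.19
```

>>> {"api": "carry_out", "payload": {
  "plan": [0, 0.02, 0, 0, 2, 0, 255, 0, 0.01, 0, 0, 2, 0, 255]
}}

```text
clock: 11.85
eef_pos: [0.5124, -0.0826, 0.0661]
eef_rot: [-1.573, -0.002, 1.459]
wrist_force: [-3.0, 3.3, 23.9]
gripper_width: 0.135
```

```bash
python3 st.py
```

```text
t 11.85 p [ 0.5124 -0.0826  0.0661] rot [-90.11  -0.13  83.57] F [-3.   3.3 23.9] M [0.74 0.71 0.57] w 0.135
q [-0.18  0.44  0.31  2.02 -0.21  0.71  1.72] to c dx,dz cm -0.06 0.19
```

>>> {"api": "carry_out", "payload": {
  "plan": [0, -0.05, 0, 0, 2, 0, 255, 0, -0.05, 0, 0, 2, 0, 255]
}}

```text
clock: 12.1
eef_pos: [0.5123, -0.0828, 0.0663]
eef_rot: [-1.572, -0.002, 1.388]
wrist_force: [0.7, 2.1, 8.0]
gripper_width: 0.135
```

```bash
python3 st.py
```

```text
t 12.1 p [ 0.5123 -0.0828  0.0663] rot [-90.09  -0.11  79.54] F [0.7 2.1 8. ] M [ 0.44 -0.18  0.33] w 0.135
q [-0.19  0.44  0.33  2.02 -0.22  0.71  1.67] to c dx,dz cm -0.06 0.17
```

>>> {"api": "carry_out", "payload": {
  "plan": [0, 0, 0, 0, 2, 0, 255, 0, 0, 0, 0, 2, 0, 255]
}}

```text
clock: 12.35
eef_pos: [0.512, -0.0828, 0.0662]
eef_rot: [-1.572, -0.002, 1.319]
wrist_force: [-2.0, 2.6, 12.6]
gripper_width: 0.137
```

```bash
python3 st.py
```

```text
t 12.35 p [ 0.512  -0.0828  0.0662] rot [-90.04  -0.1   75.57] F [-2.   2.6 12.6] M [0.48 0.1  0.46] w 0.137
q [-0.21  0.44  0.35  2.02 -0.23  0.71  1.61] to c dx,dz cm -0.06 0.14
```

>>> {"api": "carry_out", "payload": {
  "plan": [0, 0, 0, 0, 2, 0, 255, 0, 0, 0, 0, 2, 0, 255]
}}

```text
clock: 12.6
eef_pos: [0.5117, -0.0827, 0.0662]
eef_rot: [-1.571, -0.002, 1.25]
wrist_force: [-1.2, 3.3, 13.3]
gripper_width: 0.14
```

```bash
python3 st.py
```

```text
t 12.6 p [ 0.5117 -0.0827  0.0662] rot [-90.01  -0.1   71.59] F [-1.2  3.3 13.3] M [0.5  0.33 0.74] w 0.14
q [-0.22  0.45  0.37  2.02 -0.24  0.71  1.55] to c dx,dz cm -0.06 0.11
```

>>> {"api": "carry_out", "payload": {
  "plan": [0, 0, 0, 0, 1, 0, 255, 0, 0, 0, 0, 0, 0, 255]
}}

```text
clock: 12.85
eef_pos: [0.5118, -0.0828, 0.0661]
eef_rot: [-1.571, -0.002, 1.233]
wrist_force: [-1.5, 1.8, 13.8]
gripper_width: 0.139
```

```bash
python3 st.py
```

```text
t 12.85 p [ 0.5118 -0.0828  0.0661] rot [-90.01  -0.1   70.65] F [-1.5  1.8 13.8] M [0.51 0.17 0.71] w 0.139
q [-0.23  0.45  0.37  2.02 -0.25  0.71  1.54] to c dx,dz cm -0.07 0.11
```

>>> {"api": "carry_out", "payload": {
  "plan": [0, -0.06, 0, 0, 0, 0, 255, 0, 0, 0, 0, 0, 0, 255]
}}

```text
clock: 13.1
eef_pos: [0.5118, -0.0828, 0.0662]
eef_rot: [-1.571, -0.001, 1.233]
wrist_force: [1.2, 2.7, 7.2]
gripper_width: 0.145
```

```bash
python3 st.py
```

```text
t 13.1 p [ 0.5118 -0.0828  0.0662] rot [-9.001e+01 -8.000e-02  7.064e+01] F [1.2 2.7 7.2] M [ 0.74 -0.32  0.64] w 0.145
q [-0.23  0.45  0.37  2.02 -0.25  0.71  1.54] to c dx,dz cm -0.06 0.11
```

>>> {"api": "carry_out", "payload": {
  "plan": [0, 0, 0, 0, 1.5, 0, 255, 0, 0, 0, 0, 0, 0, 255]
}}

```text
clock: 13.35
eef_pos: [0.5117, -0.0828, 0.0662]
eef_rot: [-1.571, -0.001, 1.207]
wrist_force: [1.0, 3.8, 6.9]
gripper_width: 0.146
```

```bash
python3 st.py
```

```text
t 13.35 p [ 0.5117 -0.0828  0.0662] rot [-9.000e+01 -8.000e-02  6.914e+01] F [1.  3.8 6.9] M [ 0.69 -0.27  0.81] w 0.146
q [-0.23  0.45  0.38  2.03 -0.25  0.71  1.51] to c dx,dz cm -0.06 0.11
```

>>> {"api": "carry_out", "payload": {
  "plan": [0, 0, 0, 0, 0, 0, 0, 0, 0, 0, 0, 0, 0, 0, 0, 0, 0, 0, 0, 0, 0, 0, 0, 0, 0, 0, 0, 0]
}}

```text
clock: 13.85
eef_pos: [0.511, -0.0844, 0.0657]
eef_rot: [-1.57, 0.0, 1.205]
wrist_force: [0.3, 0.7, 0.1]
gripper_width: 0.561
```

>>> {"api": "carry_out", "payload": {
  "plan": [0, -1.5, 0, 0, 0, 0, 0, 0, -3, 0, 0, 0, 0, 0, 0, -5, 0, 0, 0, 0, 0, 0, -5, 0, 0, 0, 0, 0]
}}

```text
clock: 14.35
eef_pos: [0.511, -0.0846, 0.2133]
eef_rot: [-1.571, 0.0, 1.204]
wrist_force: [0.3, 0.2, -0.2]
gripper_width: 0.992
```

>>> {"api": "carry_out", "payload": {
  "plan": [4, 0, 4, 0, 0, 0, 0, 4, 0, 4, 0, 0, 0, 0, 4, 0, 4, 0, 0, 0, 0, 4, 0, 4, 0, 0, 0, 0, 4, 0, 4, 0, 0, 0, 0]
}}

```text
clock: 14.98
eef_pos: [0.3954, 0.1754, 0.2122]
eef_rot: [-1.572, -0.001, 1.204]
wrist_force: [0.4, -0.1, 0.4]
gripper_width: 0.998
```

```bash
python3 st.py; python3 - <<'E'
from h import *
T=env.snapshot("top");S=env.snapshot("scene")
c=np.array([.5105,-.083]);ims=[]
overlay("t",T,c,np.radians(-17),.052,250,205,50,"pics/a.png");ims.append(cv2.imread("pics/a.png"))
overlay("s",S,c,np.radians(-17),.052,275,200,55,"pics/a.png");ims.append(cv2.imread("pics/a.png"))
cv2.imwrite("pics/fin.png",cv2.resize(np.vstack(ims),(600,600)))
cv2.imwrite("pics/finT.png",T["img"][:,:,::-1])
E
```

```text
t 14.975 p [0.3954 0.1754 0.2122] rot [-9.007e+01 -8.000e-02  6.900e+01] F [ 0.4 -0.1  0.4] M [ 0.02 -0.09  0.04] w 0.998
q [-0.75  0.08  0.24  2.06 -0.02  1.    0.7 ] to c dx,dz cm -19.99 -20.01
```

View pics/fin.png

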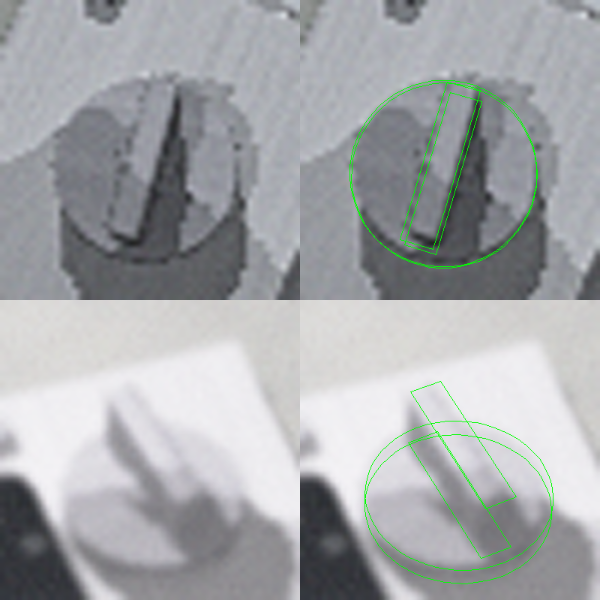

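View pics/finT.png

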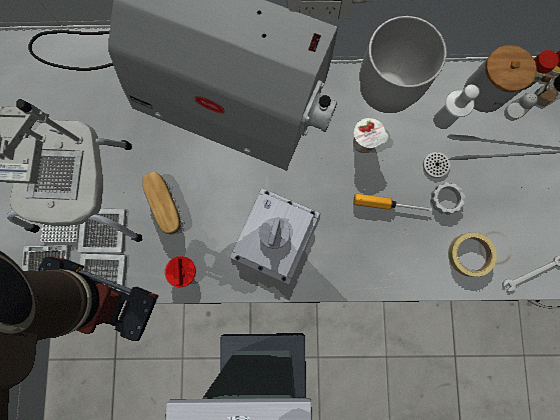

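```bash
python3 - <<'E'
from h import *
S=env.snapshot("scene");b=cv2.cvtColor(S["img"],cv2.COLOR_RGB2GRAY).astype(float);a=cv2.imread("pics/scene0.png",0).astype(float)
for z in(.0654,.056,.054,.053,.052): 
    p=model(np.array([.5105,-.083]),0,z,S,1,0)[0]; print(z,p[:,1].max(),proj(S,[[.5105,-.083,z]])[0])
for u in(296,300): print(u,"before",a[238:262,u].astype(int),"after",b[238:262,u].astype(int))
cv2.imwrite("pics/cmp.png",np.hstack([cv2.resize(x[195:265,265:335],(400,400),interpolation=2) for x in(a,b)]))
E
```

```text
0.0654 248 [304.20367038 233.7543898 ]
0.056 251 [304.01248431 236.67334525]
0.054 251 [303.97222664 237.28798391]
0.053 252 [303.95215248 237.59446854]
0.052 252 [303.93211463 237.90039872]
296 before [154 155 153 153 147 125 107  81  58  51  69  95 106 110 133 162 183 185
 189 184 186 191 183 188] after [187 190 184 183 182 182 185 183 175 152 127 122 131 136 149 179 202 215
 217 214 198 176 154 125]
300 before [153 152 157 156 153 149 132 106  83  61  43  66  95 109 109 116 129 139
 154 169 179 183 185 186] after [146 167 177 180 183 184 184 186 183 178 154 134 131 134 139 141 143 145
 160 179 204 216 220 220][ WARN:0@2.187] global loadsave.cpp:1063 imwrite_ Unsupported depth image for selected encoder is fallbacked to CV_8U.
```

View pics/cmp.png

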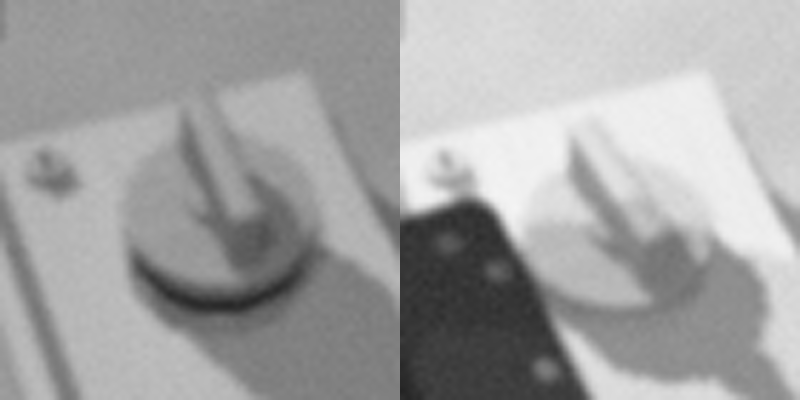

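The black ring is no longer visible under the head (crop 620,305), and the head's edge has moved down about 4 px, which matches the 4.1 px predicted for fully home.

```bash
python3 -c "
from bench import env
print(env.observe()['clock'],env.hand_in())"
```

```text
the job is handed in; nothing more can be done
15.125 None
```

I screwed the filler plug fully home, let go of it and handed the job in at 15.1 s; no verdict was reported.

- **Catching the thread:** I gripped the cross bar and turned it anticlockwise with about 10 N of downward press. It dropped about 9 mm after roughly 80°.
- **Screwing home:** I turned it clockwise about 75° until it stopped hard. The last torque was about 0.8 N m, within the 0.5–1 N m hand-tight range. The bar began to force the jaws slightly open, which also points to a hard stop.
- **Forces:** The highest wrist force reported was about 24 N, against the 120 N limit.

**Last checks**
- The gripper came down 13.1 mm in all, against the 13.4 mm needed.
- In the scene picture the head's edge moved down about 4 px, where 4.1 px was predicted, and the black sealing ring is hidden. This picture resolves height only to about 1 mm, so it can't by itself prove the head is within the 1 mm limit.
- The bar now stands about 4° short of the final gripper angle, which fits the plug stopping before the jaws did.
- The plug looks upright, the arm is well clear, and the tub, screwdriver, brush and red look-alike are where they were.
- The two cameras disagreed by about 2 mm on the plug's position. That is within their stated accuracy, and side forces stayed under about 6 N.

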